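# Press the turn knob onto the trunk lock's D-spindle and hold it down

### The job

Fit the turn knob onto the trunk lock: turn it so that the flat in its bore matches the flat of the lock's D-shaped spindle (the knob's nose over the index tooth), push it on and press it fully home against the spring until it sits flush on the lock's rim. Finish while still holding the knob pressed down there, so that a colleague can drive in the retaining pin; do not let go, and leave the canister and the hasps where they are.

Things in the scene. Friction and masses are not known exactly. Their poses are not given: they have to be found in the camera images.
- knob: Loose turn knob, 0.09-0.18 kg, upright. Brass 12-sided skirt 46 mm across, 20 mm high; on it a rosewood grip fin 42 mm long (x), 14 mm thick (y), 28 mm high (top 48 mm above the origin): grip the fin. A brass nose 10 mm wide juts from the skirt to 33 mm from the axis on the +x side, 7 to 17 mm high. Origin: on the axis at the underside; z up.
- knob_nose (a point): Tip of the knob's nose, 33 mm out on the knob's +x side, 12 mm above its underside; the knob's axes. The nose marks the flat of the bore, which opens downwards on the knob's axis, 17 mm deep, D-shaped: radius 8.9 mm, its flat 4.8 mm from the axis on this +x side.
- lock: Bronze trunk lock, case 90 x 130 x 30 mm (x, y, z), fixed to the table, face up; a 16 mm long bolt end sticks out at +y. Origin: centre of its underside. The spindle stands on its face, 15 mm from the centre towards the bolt.
- spindle: Fixed rim and D-shaped steel spindle on the lock's face, turned at its own angle; cannot turn. Origin: on the axis at the lock's face, 30 mm above the table; z up, x towards the flat. Rim: brass disc 50 mm in diameter, top 4 mm above the origin, with a 10 mm wide index tooth out to 38 mm on the +x side. Knob fully home: underside on the rim, its origin 4 mm above this one.
- spindle_tip (a point): Tip of the D-spindle, on its axis, 18 mm above the spindle's origin, same axes. Spindle 16 mm in diameter with a flat 4 mm from the axis on the +x side; tapered by 2 mm over the last 3 mm. The knob goes on only when its x axis points the same way as this one, within about 0.15 rad.
- collar (a joint): Spring collar round the spindle, 31 mm in diameter, pushed down by the knob's underside. 0 = up, top 10 mm above the spindle's origin (8 mm below the tip); 0.006 m = flush with the rim, where the knob stops. Gives from 4 N, needs 10 N at 0.006, and pushes the knob up again when the pressing ends. The knob's weight alone does not move it.
- canister: Bystander: closed brass pin canister, 62 mm in diameter, 70 mm high, standing loose on the table. Origin: centre of its underside. Leave it where it is.
- hasp_a: Bystander: loose flat chrome hasp on the robot's left, 112 x 40 mm, 10 mm high, lying along its x axis. Origin: at the table, near its middle. Leave it. (A fixed magnifier lamp, base 26 mm high, stands farther left, y about 0.6 m.)
- hasp_b: Bystander: loose flat chrome hasp on the robot's right, the same shape. Leave it.

How it is judged:
On the way, in this order (a step that is already met when the one before it is completed fails the run):
1. the knob is raised in the gripper, its underside more than 50 mm above the table (height (world z) of knob above 0.05 m and contact force between the fingers and knob above 1 N), for 0.1 s.
2. the knob is over the spindle, matched to its flat and pushed on at least as far as the spring collar (z of knob in the frame of spindle below 0.0125 m and horizontal distance between knob and spindle below 0.003 m and angle between the x axis of knob and the x axis of spindle, either way round below 0.25 rad and x of knob_nose in the frame of spindle above 0.02 m), for 0.1 s.
At the end, for the whole second after the job is handed in: The knob is on the spindle (axes within 2.5 mm, x axes within 0.22 rad and pointing the same way, tilt under 0.08 rad), its underside within 2 mm of the rim, the spring collar is pressed down by more than 4.5 mm of its 6 mm, and the robot is still on the knob (over 4 N), which is at rest (value of joint collar above 0.0045 m and z of knob in the frame of spindle below 0.006 m and horizontal distance between knob and spindle below 0.0025 m and angle between the x axis of knob and the x axis of spindle, either way round below 0.22 rad and x of knob_nose in the frame of spindle above 0.02 m and angle between knob's own z axis and vertical below 0.08 rad and contact force between any of the fingers, the arm and knob above 4 N and linear speed of knob below 0.02 m/s); the arm keeps its last pose, push and grip.
It fails at once if the canister is pushed more than 20 mm or tipped (distance of canister from where it was at the start of the episode above 0.02 m or angle between canister's own z axis and vertical above 0.3 rad).
It fails at once if a hasp is pushed more than 20 mm (distance of any of hasp_a, hasp_b from where it was at the start of the episode above 0.02 m).
It also fails if it takes over 38 s, if anything falls off the work surface, if the arm or the gripper's body presses on something with over 40 N, if the wrist force passes 120 N, or if a joint passes its speed limit or range.

### The arm

A 6-joint arm with a two-finger parallel gripper is mounted at the origin on the work surface. World frame = base frame: x ahead of the robot, y to its left, z up, the work surface at z = 0. Lengths are in m, angles in rad, forces in N, time in s.
With the tool pointing down it reaches from about 0.35 to 0.975 m from the base axis. Payload 7.1 kg.
Tool frame: the origin (TCP) lies midway between the tips of the shut fingers; the grasp point (between the pads) lies 19 mm behind it; z points along the fingers, y is the line along which they close (so a half turn about z gives the same grasp; the last joint's range is limited). The gripper opens to 88 mm and grips with 3 to 60 N. Pads are 20 mm wide; open, the fingers measure 115 mm over their backs; the gripper's body (75 mm by 178 mm) begins 61 mm behind the grasp point.
Start: joints at [1.084, 0.423, 1.63, -0, 1.089, -0.019], TCP at [0.282, 0.558, 0.223] pointing down, gripper open.
Joint ranges: [-3, 3], [-0.9, 2.11], [0.09, 2.58], [-1.31, 4.45], [0.11, 2.69], [-2.54, 2.54]. Speed limits (rad/s): [2.39, 2.39, 3.01, 3.14, 3.14, 3.14].

### API

Orientations are given as a unit quaternion [w, x, y, z].
In Python, from station import move_pose, movel, movej, command_gripper, wait, inverse_kinematics, read_camera, camera_info, MotionError, job_done, get_time, get_joint_pos, get_qvel, get_effort, get_tcp_pos, get_ee_rot, get_ft_force, get_ft_torque, get_grip_width, get_finger_force gives the robot as it stands. Calls block until the motion is done:
- move_pose(position, orientation): joint-space move of the TCP to a pose.
- movel(position, frame=None, v=0.15, until_force=None): straight line of the TCP; frame=None keeps the orientation; v is the mean speed in m/s. With until_force (N) it stops when the force on the tool has changed by that much, and returns True; else False.
- movej(angles): joint-space move.
- command_gripper(opening): opening from 0.0 (shut) to 1.0 (fully open); the grip force is fixed at half the most; returns when the fingers have stopped.
- wait(seconds).
- inverse_kinematics(position, orientation): joint angles nearest the present ones, or None.
- read_camera(name): name is "side" or "top"; returns the picture (480x640x3 uint8, red, green, blue); there is no depth.
- camera_info(name): a dict with "intrinsics" (3x3 intrinsics, pixels), "T" (4x4, takes a point from camera to world coordinates). Camera axes: x right, y up, looking along -z (the intrinsics and any distortion apply to the point x, -y, -z); pixel columns grow to the right and rows downward; lengths in m; the calibration is good to about 2 mm. A picture is of the moment at which its call begins. camera_info takes no time and is no camera call.
A pose or a line that the arm cannot do raises MotionError and nothing moves.
- job_done(): hands the job in; it is judged then, once.
Readings, each from a call of its own:
- get_time(): time.
- get_joint_pos(): joint angles.
- get_qvel(): joint speeds.
- get_effort(): joint torques, N m.
- get_tcp_pos(): TCP position.
- get_ee_rot(): TCP orientation.
- get_ft_force(): force on the tool from outside, world axes, zero at the start.
- get_ft_torque(): the same for the moment, N m.
- get_grip_width(): opening from 0.0 (shut) to 1.0 (fully open).
- get_finger_force(): force on a finger pad.
Only numpy, scipy, OpenCV 4.12 (cv2) and the standard library are available. Lean on these libraries where they do the work, as an engineer would, in place of code of your own. Each camera call takes 0.05 s, during which the arm holds its last target. There are 200 camera calls.

## Working session

There is one attempt and no reset: what is moved stays moved. The work goes in short steps, each a Python script; the robot and the scene stay as the last script left them, time stands still between calls to the robot, and variables do not carry over. Pictures are saved under pics/ and viewed, at most 10 in all, crops included, and the job is handed in when it is done.

```bash
mkdir -p pics; python3 - <<'E'
from station import *
import cv2,numpy as np
for n in("top","side"):
    cv2.imwrite(f"pics/{n}0.png",read_camera(n)[:,:,::-1]); i=camera_info(n); print(n,np.round(i["intrinsics"],1).tolist(),np.round(i["T"],4).tolist(),[k for k in i])
print(get_time(),get_ee_rot(),get_ft_force())
E
```

```text
top [[560.6, 0.0, 318.3], [0.0, 560.6, 245.7], [0.0, 0.0, 1.0]] [[-0.0642, 0.9746, -0.2147, 0.3666], [-0.9979, -0.0633, 0.0111, -0.0063], [-0.0028, 0.215, 0.9766, 1.165], [0.0, 0.0, 0.0, 1.0]] ['intrinsics', 'T']
side [[520.7, 0.0, 319.5], [0.0, 520.7, 236.2], [0.0, 0.0, 1.0]] [[0.9099, 0.2974, -0.2893, 0.2394], [-0.4144, 0.6845, -0.5997, -0.7704], [0.0197, 0.6655, 0.7461, 1.028], [0.0, 0.0, 0.0, 1.0]] ['intrinsics', 'T']
0.1 [-1.52456552e-04  2.31762233e-01  9.72772231e-01 -6.56454509e-04] [-0.89189202 -0.09966819  0.1553313 ]
```

View pics/top0.png

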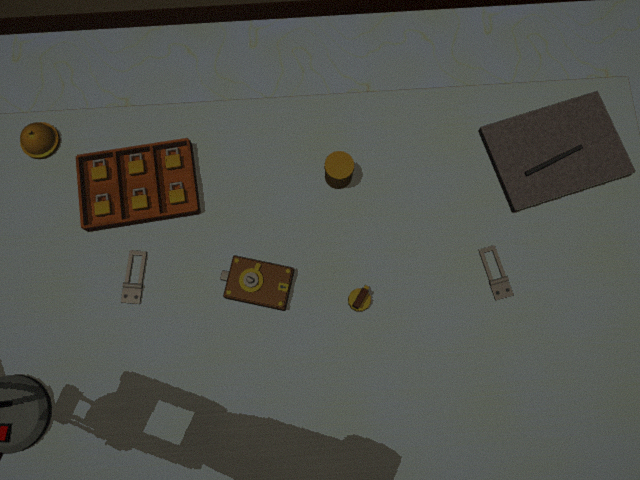

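View pics/side0.png

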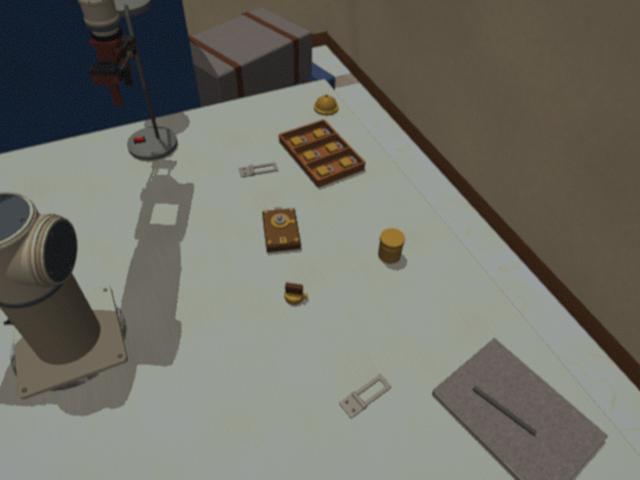

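The top view shows the lock at about (258,283) with its spindle at (251,280), the knob at (360,298) and the canister at (340,168). In the side view the spindle is at (281,219) and the knob at (295,293). I'll enlarge both.

```bash
python3 - <<'E'
import cv2,numpy as np
t=cv2.imread("pics/top0.png");s=cv2.imread("pics/side0.png")
def c(im,x,y,w=40,h=30):
    o=cv2.resize(im[y:y+h,x:x+w],(400,300),interpolation=cv2.INTER_CUBIC)
    o=cv2.convertScaleAbs(o,alpha=1.4)
    for k in range(0,w,10): cv2.putText(o,str(x+k),(k*10,10),0,.35,(0,0,255));cv2.line(o,(k*10,0),(k*10,299),(0,255,0) if 0 else (90,90,90),1)
    for k in range(0,h,10): cv2.putText(o,str(y+k),(0,k*10+12),0,.35,(255,0,0));cv2.line(o,(0,k*10),(399,k*10),(90,90,90),1)
    return o
cv2.imwrite("pics/crop0.png",np.vstack([np.hstack([c(t,340,283),c(t,232,265)]),np.hstack([c(s,275,278),c(s,262,205)])]))
E
```

```text
(no output)
```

View pics/crop0.png

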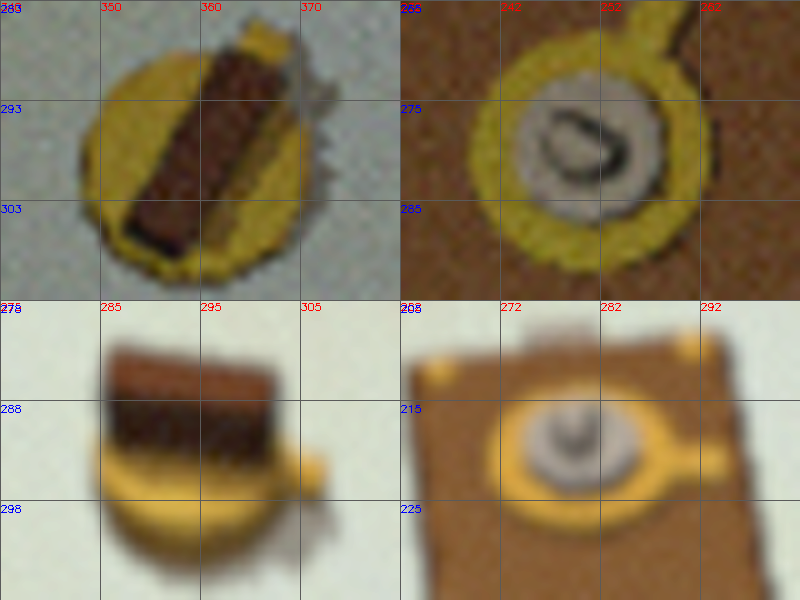

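```bash
cat > vis.py <<'E'
import cv2,numpy as np
from scipy.optimize import minimize
from station import camera_info
S=8
def proj(P,n):
    i=camera_info(n);T=i["T"];K=i["intrinsics"]
    c=(np.atleast_2d(P)-T[:3,3])@T[:3,:3]; c=c*[1,-1,-1]
    u=c@K.T; return u[:,:2]/u[:,2:]
def prism(poly,z0,z1): return np.vstack([np.c_[poly,np.full(len(poly),z)] for z in(z0,z1)])
def circ(r,n,ph=0): a=np.arange(n)*2*np.pi/n+ph; return r*np.c_[np.cos(a),np.sin(a)]
def box(x0,x1,y0,y1): return np.array([[x0,y0],[x1,y0],[x1,y1],[x0,y1]])
KNOB=[prism(circ(.0234,24),0,.02),prism(box(-.021,.021,-.007,.007),.02,.048),prism(box(.01,.033,-.005,.005),.007,.017)]
RIM=[prism(circ(.025,40),0,.004),prism(box(.01,.038,-.005,.005),0,.004),prism(circ(.0155,30),0,.01)]
FIN=[KNOB[1]]
def render(model,p,n,win):
    x,y,z,a=p; R=np.array([[np.cos(a),-np.sin(a),0],[np.sin(a),np.cos(a),0],[0,0,1]])
    x0,y0,w,h=win; m=np.zeros((h*S,w*S),np.uint8)
    for b in model:
        q=(proj(b@R.T+[x,y,z],n)-[x0,y0]+.5)*S-.5
        cv2.fillConvexPoly(m,cv2.convexHull(np.round(q*16).astype(np.int32)),255,shift=4)
    return cv2.resize(m,(w,h),interpolation=cv2.INTER_AREA)/255.
def fit(model,masks,p0):
    def cost(p):
        return sum(((render(model,p,n,w)-m)**2).sum() for n,(m,w) in masks.items())
    best=None
    for s in(1,-1):
        for a in (0,.3,-.3):
            q=np.array(p0)+[0,0,0,a]
            sim=np.vstack([q]+[q+np.eye(4)[k]*[.006,.006,.006,.25][k]*s for k in range(4)])
            r=minimize(cost,q,method="Nelder-Mead",options=dict(initial_simplex=sim,xatol=1e-5,fatol=1e-3,maxiter=600))
            if best is None or r.fun<best.fun: best=r
    return best
def ray(px,n,z):
    i=camera_info(n);T=i["T"];d=np.linalg.inv(i["intrinsics"])@[*px,1]; d=T[:3,:3]@(d*[1,-1,-1])
    return T[:3,3]+d*(z-T[2,3])/d[2]
def crop(im,win): x,y,w,h=win; return im[y:y+h,x:x+w].astype(float)
def knobmask(im,win):
    c=crop(im,win); b,g,r=c[...,0],c[...,1],c[...,2]; m=((r-b)>.22*r+6)
    return biggest(m)
def rimmask(im,win):
    c=crop(im,win); b,g,r=c[...,0],c[...,1],c[...,2]; m=(g/r>.70)&((r-b)/r>.35)
    return biggest(m,True)
def biggest(m,fill=False):
    n,l,s,_=cv2.connectedComponentsWithStats(m.astype(np.uint8),connectivity=4); k=1+np.argmax(s[1:,4]); m=(l==k).astype(np.uint8)
    if fill:
        cs,_=cv2.findContours(m,cv2.RETR_EXTERNAL,cv2.CHAIN_APPROX_NONE); m=cv2.drawContours(m*0,cs,-1,1,-1)
    return m.astype(float)
def show(ms,p,model):
    rows=[]
    for n,(m,w) in ms.items():
        r=render(model,p,n,w); o=np.dstack([m,m*0,r])*255
        rows.append(cv2.resize(o,(400,300),interpolation=cv2.INTER_NEAREST))
    return np.vstack(rows)
E
python3 - <<'E'
from vis import *
t=cv2.imread("pics/top0.png");s=cv2.imread("pics/side0.png")
kw={"top":(338,278,44,40),"side":(273,276,44,36)}; rw={"top":(230,258,44,40),"side":(262,203,44,34)}
im={"top":t,"side":s}
km={n:(knobmask(im[n],w),w) for n,w in kw.items()}; rm={n:(rimmask(im[n],w),w) for n,w in rw.items()}
k=ray((360.5,298),"top",.048); tip=ray((366.5,286.5),"top",.017)
s0=ray((251.1,280),"top",.036); st=ray((258,265),"top",.034)
ks=ray((294.1,285.2),"side",.048); ss=ray((280,221),"side",.034); print(k,ks,s0,ss)
ang=lambda a,b:np.arctan2(*(b-a)[1::-1])
out=[]
for nm,M,ms,p0 in(("knob",KNOB,km,[k[0],k[1],0,ang(k,tip)]),("rim",RIM,rm,[s0[0],s0[1],.03,ang(s0,st)])):
    r=fit(M,ms,p0); print(nm,np.round(p0,4),np.round(r.x,4),r.fun)
    for n in ms:
        q=minimize(lambda v:((render(M,[v[0],v[1],p0[2],v[2]],n,ms[n][1])-ms[n][0])**2).sum(),r.x[[0,1,3]],method="Nelder-Mead",options=dict(initial_simplex=r.x[[0,1,3]]+np.vstack([np.zeros(3),np.diag([.004,.004,.15])])))
        print(n,np.round(q.x,4),q.fun)
    out.append(show(ms,r.x,M))
cv2.imwrite("pics/fit0.png",np.hstack(out))
E
```

```text
[ 0.49984624 -0.09613539  0.048     ] [ 0.50203074 -0.09788129  0.048     ] [0.55228419 0.12209897 0.036     ] [0.5520266  0.11863171 0.034     ]Traceback (most recent call last):
  File "<stdin>", line 12, in <module>
  File "vis.py", line 30, in fit
    r=minimize(cost,q,method="Nelder-Mead",options=dict(initial_simplex=sim,xatol=1e-5,fatol=1e-3,maxiter=600))
    res = _minimize_neldermead(fun, x0, args, callback, bounds=bounds,
                               **options)
    fxr = func(xr)
    fx = function(np.copy(x), *(wrapper_args + args))
  File "vis.py", line 24, in cost
    return sum(((render(model,p,n,w)-m)**2).sum() for n,(m,w) in masks.items())
  File "vis.py", line 24, in <genexpr>
    return sum(((render(model,p,n,w)-m)**2).sum() for n,(m,w) in masks.items())
                 ~~~~~~^^^^^^^^^^^^^
  File "vis.py", line 19, in render
    q=(proj(b@R.T+[x,y,z],n)-[x0,y0]+.5)*S-.5
       ~~~~^^^^^^^^^^^^^^^^^
  File "vis.py", line 6, in proj
    i=camera_info(n);T=i["T"];K=i["intrinsics"]
ValueError: time passes only in moves, steps and waits
```

```bash
sed -i 's/^from station import camera_info/from station import camera_info as _ci\nCI={n:_ci(n) for n in("top","side")}\ncamera_info=CI.get/' vis.py
cat > m0.py <<'E'
from vis import *
t=cv2.imread("pics/top0.png");s=cv2.imread("pics/side0.png")
kw={"top":(338,278,44,40),"side":(273,276,44,36)}; rw={"top":(230,258,44,40),"side":(262,203,44,34)}
im={"top":t,"side":s}
km={n:(knobmask(im[n],w),w) for n,w in kw.items()}; rm={n:(rimmask(im[n],w),w) for n,w in rw.items()}
k=ray((360.5,298),"top",.048); tip=ray((366.5,286.5),"top",.017)
s0=ray((251.1,280),"top",.036); st=ray((258,265),"top",.034)
ang=lambda a,b:np.arctan2(*(b-a)[1::-1])
out=[]
for nm,M,ms,p0 in(("knob",KNOB,km,[k[0],k[1],0,ang(k,tip)]),("rim",RIM,rm,[s0[0],s0[1],.03,ang(s0,st)])):
    r=fit(M,ms,p0); print(nm,np.round(p0,4),np.round(r.x,4),r.fun)
    for n in ms:
        q=minimize(lambda v:((render(M,[v[0],v[1],p0[2],v[2]],n,ms[n][1])-ms[n][0])**2).sum(),r.x[[0,1,3]],method="Nelder-Mead",options=dict(initial_simplex=r.x[[0,1,3]]+np.vstack([np.zeros(3),np.diag([.004,.004,.15])])))
        print(n,np.round(q.x,4),q.fun)
    out.append(show(ms,r.x,M))
cv2.imwrite("pics/fit0.png",np.hstack(out))
E
python3 m0.py
```

```text
knob [ 0.4998 -0.0961  0.     -0.5616] [ 0.5017 -0.0962 -0.002  -0.5643] 80.71509419454057
top [ 0.5017 -0.0961 -0.5761] 16.270880430603615
side [ 0.5008 -0.0966 -0.5163] 62.66085351787774
rim [ 0.5523  0.1221  0.03   -0.4597] [ 0.5533  0.1239  0.0294 -0.4884] 81.55524798154556
top [ 0.5532  0.1238 -0.4774] 27.133933102652826
side [ 0.5522  0.1229 -0.4787] 52.337623990772784[ WARN:0@1.511] global loadsave.cpp:1063 imwrite_ Unsupported depth image for selected encoder is fallbacked to CV_8U.
```

View pics/fit0.png

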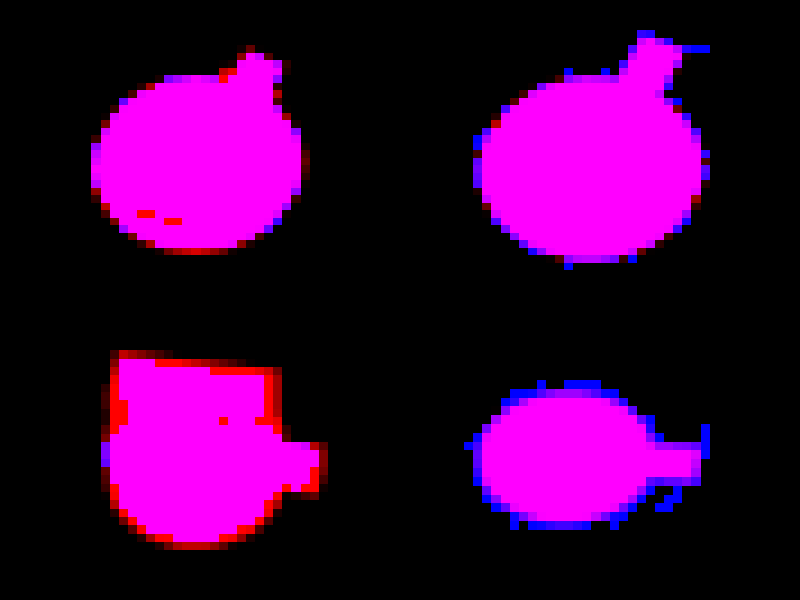

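The overlays show both silhouettes fitted within about 1 px: the knob is at (0.5015,-0.0962) with yaw -0.565, and the spindle at (0.553,0.1237) with yaw -0.48. The heights found, about 0 and 29 mm, agree with the text. Next I'll grasp the knob.

```bash
cat > rob.py <<'E'
from station import *
import numpy as np
from scipy.spatial.transform import Rotation as R
def down(yaw,flip=False):
    c,s=np.cos(yaw),np.sin(yaw); f=-1 if flip else 1
    M=np.array([[f*c,f*s,0],[f*s,-f*c,0],[0,0,-1]]).T
    q=R.from_matrix(M).as_quat(); return [q[3],q[0],q[1],q[2]]
E
python3 - <<'E'
from rob import *
for f in(0,1):
    print(f,[np.round(j,2) if (j:=inverse_kinematics(p,down(a,f))) is not None else None for p,a in(([.5015,-.0962,.15],-.565),([.553,.1237,.15],-.48))])
f=0 if inverse_kinematics([.5015,-.0962,.15],down(-.565,0)) is not None and abs(inverse_kinematics([.5015,-.0962,.15],down(-.565,0))[5])<abs(inverse_kinematics([.5015,-.0962,.15],down(-.565,1))[5]) else 1
print(f)
q=down(-.565,f)
move_pose([.5015,-.0962,.13],q); print(get_time(),get_ft_force())
print(movel([.5015,-.0962,.0235],v=.08,until_force=6),get_tcp_pos())
command_gripper(0.0); print(get_grip_width(),get_finger_force(),get_ft_force())
movel([.5015,-.0962,.11],v=.1); print(get_grip_width(),get_finger_force(),get_ft_force(),get_time(),get_tcp_pos(),get_ee_rot(),q)
import cv2
for n in("top","side"): cv2.imwrite(f"pics/{n}1.png",read_camera(n)[:,:,::-1])
E
```

```text
0 [array([-0.21,  0.36,  1.93, -0.  ,  0.85,  1.92]), array([ 0.2 ,  0.43,  1.81, -0.  ,  0.9 ,  2.25])]
1 [array([-0.21,  0.36,  1.93, -0.  ,  0.85, -1.22]), array([ 0.2 ,  0.43,  1.81, -0.  ,  0.9 , -0.89])]
1
2.5667 [-0.02938585  0.00348279  0.00276274]
False [ 0.50185854 -0.0962992   0.02395034]
0.15765172323383914 29.994982481002808 [-0.20916968 -0.79234501 -0.4439227 ]
0.1590604063613359 29.99458283185959 [-1.44746371 -0.05807163 -1.1166715 ] 6.1917 [ 0.50103912 -0.09612694  0.10952484] [-4.72203734e-04  2.78766867e-01  9.60358688e-01 -4.04490147e-05] [np.float64(0.0), np.float64(0.2787574210461909), np.float64(0.9603615466123561), np.float64(0.0)]
```

```bash
python3 - <<'E'
from rob import *
import cv2
move_pose([.553,.1237,.10],down(-.48,1)); wait(.3)
print(get_tcp_pos(),get_ee_rot(),down(-.48,1),get_time())
for n in("top","side"): cv2.imwrite(f"pics/{n}2.png",read_camera(n)[:,:,::-1])
t=cv2.imread("pics/top2.png")[230:330,200:333];s=cv2.imread("pics/side2.png")[150:250,220:353]
cv2.imwrite("pics/crop2.png",cv2.resize(cv2.convertScaleAbs(np.hstack([t,s]),alpha=1.3),(798,300),interpolation=cv2.INTER_CUBIC))
E
```

```text
[0.55309898 0.1225409  0.1001236 ] [ 4.55013445e-05  2.38563241e-01  9.71126963e-01 -1.13929358e-05] [np.float64(0.0), np.float64(0.2377026264271346), np.float64(0.9713379748520297), np.float64(0.0)] 7.4917
```

View pics/crop2.png

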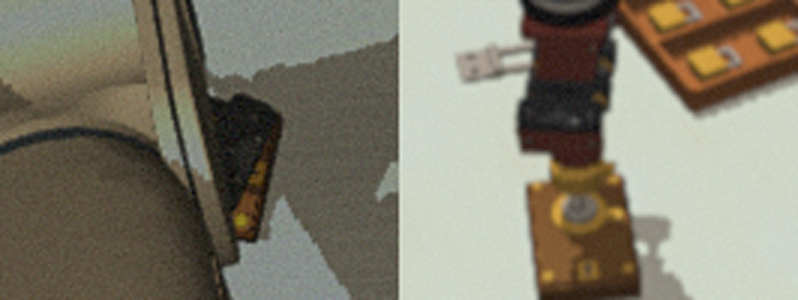

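The top view is blocked by the arm. In the side view the knob hangs at roughly (313,207), close to the rim. I'll raise it for a clean side view of the skirt and nose.

```bash
python3 - <<'E'
from rob import *
import cv2
movel([.553,.1237,.135],v=.1); wait(.4)
for _ in range(3): print(np.round(get_tcp_pos(),5),get_time()); 
cv2.imwrite("pics/side3.png",read_camera("side")[:,:,::-1])
for _ in range(3): wait(.05);print(np.round(get_tcp_pos(),5),np.round(get_joint_pos(),4))
s=cv2.imread("pics/side3.png")[175:235,265:345]
cv2.imwrite("pics/crop3.png",cv2.resize(cv2.convertScaleAbs(s,alpha=1.3),(800,600),interpolation=cv2.INTER_NEAREST))
print(inverse_kinematics([.553,.1237,.135],down(-.48,1)))
E
```

```text
[0.55279 0.12368 0.13461] 8.4917
[0.55279 0.12368 0.13461] 8.4917
[0.55279 0.12368 0.13461] 8.4917
[0.55289 0.12371 0.13479] [ 0.1991  0.4558  1.821   0.      0.8651 -0.8917]
[0.55295 0.12367 0.13485] [ 0.1991  0.4557  1.821  -0.      0.8651 -0.8918]
[0.55296 0.12369 0.13489] [ 0.1991  0.4556  1.821   0.      0.8652 -0.8917]
[ 1.99064677e-01  4.55453119e-01  1.82096429e+00 -4.44089210e-16
  8.65175245e-01 -8.91731650e-01]
```

View pics/crop3.png

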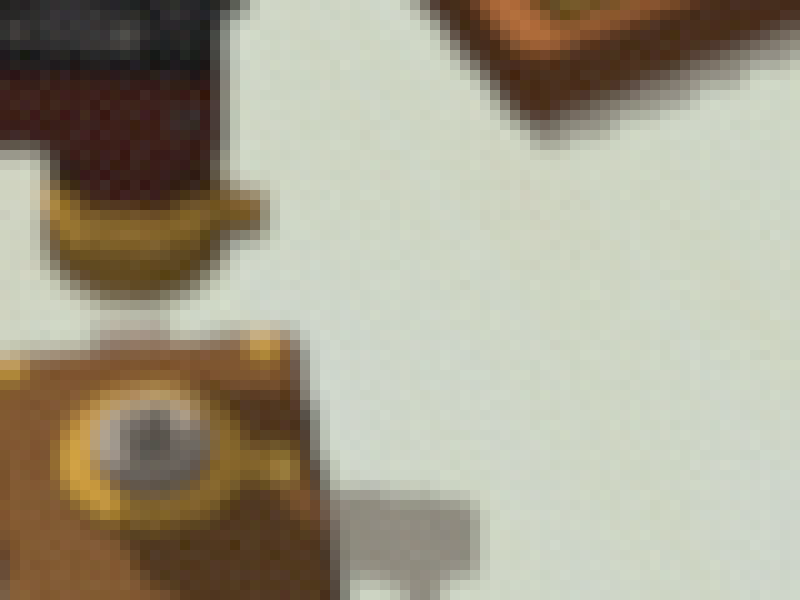

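```bash
cat > m3.py <<'E'
from vis import *
def soft(im,win):
    c=cv2.GaussianBlur(im,(3,3),.5); c=crop(c,win); b=c[...,0]; t=np.percentile(b,85)
    return np.clip((t-b)/(t-np.percentile(b,6)),0,1)
M=[KNOB[0],KNOB[2]]
def run(name,win,p0,z,mind):
    im=cv2.imread(name); m=soft(im,win); y0=mind-win[1]
    def cost(v):
        r=render(KNOB,[v[0],v[1],z,v[2]],"side",win); return ((r-m)[y0:]**2).sum()
    best=min((minimize(cost,p0,method="Nelder-Mead",options=dict(initial_simplex=np.array(p0)+np.vstack([np.zeros(3),s*np.diag([.005,.005,.2])]))) for s in(1,-1)),key=lambda r:r.fun)
    print(name,mind,np.round(best.x,4),best.fun)
for rr in(292,293): run("pics/side0.png",(273,276,44,36),[.5008,-.0966,-.55],0,rr)
for tz in (.1110,.1115):
  for rr in (194,195,196): run("pics/side3.png",(262,185,44,21),[.5522,.1229,-.48],tz,rr)
E
python3 m3.py
```

```text
pics/side0.png 292 [ 0.5014 -0.097  -0.7133] 12.640080073806189
pics/side0.png 293 [ 0.5014 -0.097  -0.7127] 12.295879027984295
pics/side3.png 194 [ 0.553   0.1265 -0.4934] 7.21491885670165
pics/side3.png 195 [ 0.5533  0.1265 -0.4954] 5.883854127941891
pics/side3.png 196 [ 0.5533  0.1267 -0.5135] 5.186113168488915
pics/side3.png 194 [ 0.5528  0.1261 -0.4935] 7.274249883229908
pics/side3.png 195 [ 0.5531  0.1261 -0.4997] 5.927476510941437
pics/side3.png 196 [ 0.553   0.1262 -0.502 ] 5.200216834910921
```

```bash
cat >> m3.py <<'E'
print("--")
im=cv2.imread("pics/side1.png"); 
u=proj([.5008,-.0966,.0865],"side")[0]; print(u)
w=(int(u[0])-22,int(u[1])-14,44,30)
for rr in(-4,-3,-2,-1): run("pics/side1.png",w,[.5008,-.0966,-.56],.0865,int(u[1])+rr)
a=cv2.resize(im[w[1]-10:w[1]+40,w[0]-10:w[0]+56],(660,500),interpolation=cv2.INTER_NEAREST); cv2.imwrite("pics/crop1.png",a)
# rim, soft, side0: alpha in G between case and brass, collar filled
im=cv2.imread("pics/side0.png"); win=(262,203,44,34)
for lo in(.60,.65,.70,.75):
    c=crop(im,win); m=biggest((c[...,1]/c[...,2]>lo)&((c[...,2]-c[...,0])/c[...,2]>.3),True)
    q=minimize(lambda v:((render(RIM,[v[0],v[1],.03,v[2]],"side",win)-m)**2).sum(),[.5522,.1229,-.48],method="Nelder-Mead",options=dict(initial_simplex=np.array([.5522,.1229,-.48])+np.vstack([np.zeros(3),np.diag([.004,.004,.15])])))
    print(lo,m.sum(),np.round(q.x,4),q.fun)
E
python3 m3.py | sed '1,/--/d'
```

```text
[293.09792639 274.86023641]
pics/side1.png 270 [ 0.5001 -0.0938 -0.6674] 44.55637816519254
pics/side1.png 271 [ 0.5    -0.0945 -0.5764] 33.15343571788609
pics/side1.png 272 [ 0.5002 -0.094  -0.5972] 21.886469330440338
pics/side1.png 273 [ 0.5004 -0.0948 -0.5664] 13.637569746273392
0.6 893.0 [ 0.5522  0.1229 -0.4773] 631.2096732026143
0.65 893.0 [ 0.5522  0.1229 -0.4773] 631.2096732026143
0.7 315.0 [ 0.5522  0.1229 -0.4781] 53.338608227604766
0.75 241.0 [ 0.5535  0.1233 -0.5206] 9.264298346789698
```

View pics/crop1.png

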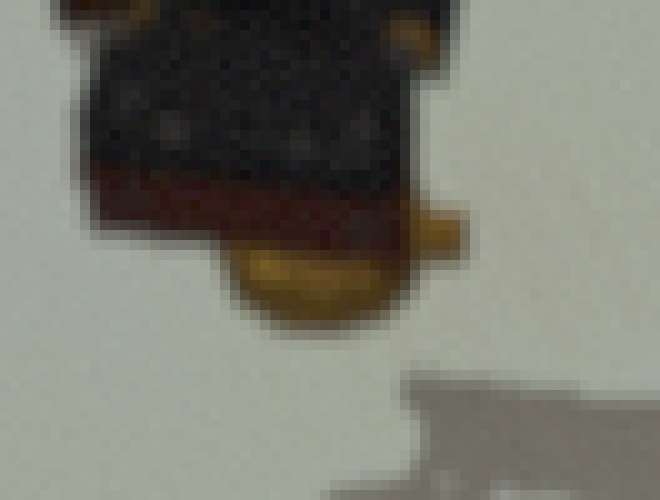

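```bash
cat > ins.py <<'E'
from rob import *
q=down(-.487,1)
C=[(.5533,.1222),(.5533,.1237),(.5533,.1207),(.5545,.1222),(.5521,.1222),(.5545,.1237),(.5521,.1237),(.5545,.1207),(.5521,.1207)]
move_pose([*C[0],.085],q); wait(.3)
for x,y in C:
    movel([x,y,.075],v=.05); wait(.15)
    h=movel([x,y,.0655],v=.025,until_force=4); p=get_tcp_pos()
    print((x,y),h,np.round(p,4),np.round(get_ft_force(),1),np.round(get_ft_torque(),2),round(get_time(),2))
    if p[2]<.0675: break
    if get_time()>22: break
E
python3 ins.py
```

```text
(0.5533, 0.1222) False [0.5532 0.1222 0.0653] [ 0.5  0.1 -1.2] [-0.    0.01  0.01] 10.34
```

```bash
python3 - <<'E'
from rob import *
import cv2
x,y=.5533,.1222
for z in(.064,.062,.060,.0585,.0575,.057,.0565):
    h=movel([x,y,z],v=.02,until_force=22); wait(.15)
    print(z,h,np.round(get_tcp_pos(),4),np.round(get_ft_force(),1),np.round(get_ft_torque(),2),round(get_finger_force(),1),round(get_time(),2))
    if h or get_ft_force()[2]>20: break
cv2.imwrite("pics/side4.png",read_camera("side")[:,:,::-1])
s=cv2.imread("pics/side4.png")[190:250,240:320]
cv2.imwrite("pics/crop4.png",cv2.resize(cv2.convertScaleAbs(s,alpha=1.3),(800,600),interpolation=cv2.INTER_NEAREST))
E
```

```text
0.064 False [0.5533 0.1222 0.0641] [ 0.   0.5 -0.8] [ 0.04  0.05 -0.01] 30.0 10.74
0.062 False [0.5536 0.1222 0.0623] [-0.2  0.1  4.1] [-0.06  0.12  0.04] 30.0 11.14
0.06 False [0.5535 0.1222 0.0602] [-0.5 -0.6  5.1] [-0.03  0.19  0.04] 30.0 11.54
0.0585 False [0.5536 0.1222 0.0588] [-0.5 -0.4  6.8] [-0.03  0.23 -0.05] 30.0 11.94
0.0575 False [0.5536 0.1222 0.0579] [-1.8 -0.5  7.6] [-0.04  0.33 -0.  ] 30.0 12.34
0.057 False [0.5536 0.1222 0.0575] [-2.4 -0.5  8.7] [-0.04  0.29  0.02] 30.0 12.74
0.0565 False [0.5536 0.1223 0.0575] [-2.5 -1.9 13. ] [-0.14  0.64 -0.04] 30.0 13.14
```

View pics/crop4.png

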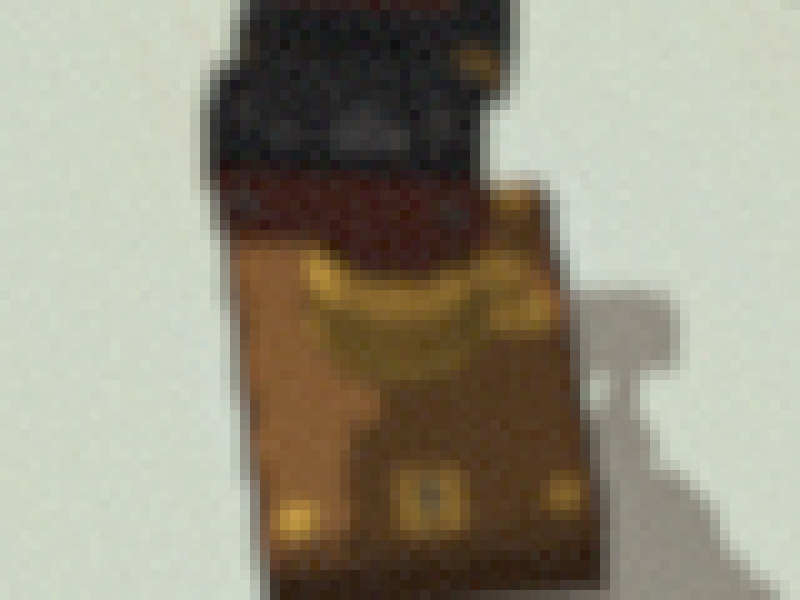

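The knob is flush on the rim with its nose over the tooth at about (291,220). The force rose along the spring curve and met a hard stop 6 mm after first contact. I'll press slightly harder for margin and hand in.

```bash
python3 - <<'E'
from rob import *
movel([.5534,.1222,.056],v=.02,until_force=15); wait(.4)
print(np.round(get_tcp_pos(),4),np.round(get_ft_force(),1),np.round(get_ft_torque(),2),round(get_finger_force(),1),get_time())
print(job_done())
E
```

```text
[0.5536 0.1222 0.0574] [-5.3 -1.1 19.1] [-0.23  0.91 -0.  ] 30.0 13.8417
the job is handed in; nothing more can be done
None
```

The knob is on the spindle with its nose over the index tooth, pressed flush against the rim and still held there at about 19 N; I handed the job in at 13.8 s and got no verdict back.

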